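# Sweep the loose tub lids into the lid bay

## Robot

A 6-joint arm with a two-finger parallel gripper is mounted at the origin on a cart in front of the work surface, level with it; the furniture and walls round the work are solid. World frame = base frame: x ahead of the robot, y to its left, z up, the work surface at z = 0. Lengths are in mm, angles in rad, forces in N, time in s.
With the tool pointing down it reaches from about 400 to 925 mm from the base axis. Payload 12.5 kg.
Tool frame: the origin (TCP) lies midway between the tips of the shut fingers; the grasp point (between the pads) lies 19 mm behind it; z points along the fingers, y is the line along which they close (so a half turn about z gives the same grasp; the last joint's range is limited). The gripper opens to 95 mm and grips with 3 to 60 N. Pads are 20 mm wide; open, the fingers measure 119 mm over their backs; the gripper's body (75 mm by 180 mm) begins 59 mm behind the grasp point.
Start: joints at [-1.331, 0.491, 1.559, -0, 1.092, -0.106], TCP at [211.867, -588.013, 214.661] pointing down, gripper open.
Joint ranges: [-3.1, 3.1], [-0.84, 2.19], [0.05, 2.79], [-1.13, 4.28], [0.06, 2.93], [-2.69, 2.69]. Speed limits (rad/s): [2.22, 2.22, 2.79, 3.14, 3.14, 3.14].

## Interface

Orientations are given as [roll, pitch, yaw] about the fixed x, y, z axes, in that order (R = Rz(yaw) Ry(pitch) Rx(roll)).
In Python, from cell import state, read_camera, camera_info, env gives the robot as it stands.
- The arm moves only by the tool move_arm, never from a script. Its argument "commands" is a list of rows, each a list of 3 entries, a list of its own where there are three numbers: the shift along the world's x, y, z in cm, then the turn, a rotation vector about the world's x, y, z in degrees, then the opening, from 0 (shut) to 1 (fully open). A call has 1 to 10 rows; each row shifts and turns the commanded pose from where the row before left it; what a row does not reach is not made up. A row lasts 1/10 s, in which the tool goes at most 50 mm and 8.59 degrees, less where a joint would pass 70% of its speed; a pose out of reach is approached as far as the arm can. A call with a gripper value outside its range is refused whole. The fingers move at their own pace and stop on an object; the grip force is fixed at half the most. Time passes only in rows, so rows that do not move let the fingers close. It gives the time, the measured TCP pose, the force, the opening and the grip force at its end, in the units of the state.
- state(): the state, without advancing time (a new reading comes with each control period).
- read_camera(name): name is "scene" or "top"; returns the picture (384x512x3 uint8, blue, green, red); there is no depth.
- camera_info(name): a dict with "K" (3x3 intrinsics, pixels), "k1" (the pictures are not rectified: a ray, as slopes to the right and down, at radius r is drawn at 1 + k1 r^2 times it, then the intrinsics apply), "cam_to_world" (4x4, takes a point from camera to world coordinates). Camera axes: x right, y down, z forward; pixel columns grow to the right and rows downward; lengths in mm; the calibration is good to about 2 mm. A picture is of the moment at which its call begins. camera_info takes no time and is no camera call.
- env.job_done(): hands the job in; it is judged then, once.
The state is a dict: "t": time; "joints": joint angles; "qvel": joint speeds; "tau": joint torques, N m; "eef_pos": TCP position; "tcp_rot": TCP orientation; "ft_force": force on the tool from outside, world axes, zero at the start; "moment": the same for the moment, N m; "opening": opening from 0.0 (shut) to 1.0 (fully open); "grip_force": force on a finger pad.
Only numpy, scipy, OpenCV 4.12 (cv2) and the standard library are available. Lean on these libraries where they do the work, as an engineer would, in place of code of your own. Each camera call takes 0.05 s, during which the arm holds its last target. There are 200 camera calls.

## Task

Clear the bench mat: with the fingertips, sweep the two loose pink tub lids along it, through the open side of the yellow three-sided lid bay, until both lie flat on the mat, side by side and wholly inside the bay. Only push them: no lid may be picked up, tipped up or stacked. Leave the small dropper bottle, the open tub at the left end of the mat and the marker where they are.

Things in the scene. Friction and masses are not known exactly. Their poses are not given: they have to be found in the camera images.
- lid_a: Pink round screw lid lying flat and loose on the black bench mat, 98 mm in diameter, 16 mm high, 20 to 45 g, slides freely. Origin: centre of its underside; z up. The mat is fixed, lies under all the work and is 6 mm thick, so its top is at z = 0.006.
- lid_b: A second lid, the same in every way. There are no other lids on the bench.
- lid_bay: Yellow fence fixed to the mat: 3 sides 26 mm high, 6 mm thick, the 4th side open towards the robot's left; inside 250 mm wide, 150 mm deep, room for the 2 lids side by side; grey floor flush with the mat. Origin: middle of the open side, on the mat. x: level, straight into the bay (back wall at 0.150); y along the open side (side walls at +-0.125); z up.
- drop_bottle: Small dark dropper bottle with a white cap, upright on the mat, 30 mm in diameter, 62 mm high. A bystander: leave it alone. Origin: centre of its underside.
- open_tub: Open pink tub with set gel in it, 96 mm in diameter, 55 mm high, standing on the left end of the mat. A bystander. Origin: centre of its underside. Rows of more such tubs, fixed, stand along the far side of the work: the nearest ones are centred at about (0.61, -0.10), (0.65, -0.01), (0.69, 0.10), (0.73, 0.20).
- marker: Black felt marker lying on the mat beyond the lids, before the rows of tubs, 132 mm along its own x, 16 mm thick. A bystander. Origin: centre of its underside.

How it is judged (in metres and radians):
At the end, for the whole second after the job is handed in: Both lids lie flat on the mat (origin less than 5 mm above it, tilted less than 0.1 rad) and at rest, wholly inside the bay: each lid's centre is at least 48 mm past the line of the open side, and the lid is within the side and back walls (x of lid_a in the frame of lid_bay between 0.048 and 0.108 m and y of lid_a in the frame of lid_bay between -0.081 and 0.081 m and height (world z) of each of lid_a, lid_b below 0.011 m and angle between each of lid_a, lid_b's own z axis and vertical below 0.1 rad and linear speed of each of lid_a, lid_b below 0.01 m/s and x of lid_b in the frame of lid_bay between 0.048 and 0.108 m and y of lid_b in the frame of lid_bay between -0.081 and 0.081 m); the robot touches nothing.
It fails at once if a lid is picked up or tipped: its origin rises more than 10 mm above the mat, or it tips by more than 0.3 rad (height (world z) of any of lid_a, lid_b above 0.016 m or angle between any of lid_a, lid_b's own z axis and vertical above 0.3 rad).
It fails at once if the dropper bottle, the open tub or the marker is shifted by more than 20 mm (distance of any of drop_bottle, open_tub, marker from where it was at the start of the episode above 0.02 m).
It fails at once if the dropper bottle or the open tub is tipped by more than 0.3 rad (angle between any of drop_bottle, open_tub's own z axis and vertical above 0.3 rad).
It also fails if it takes over 64 s, if anything falls off the work surface, if the arm or the gripper's body presses on something with over 40 N, if the wrist force passes 120 N, or if a joint passes its speed limit or range.

## Working session

There is one attempt and no reset: what is moved stays moved. The work goes in short steps, Python scripts to look and compute and a tool call to move; the robot and the scene stay as the last step left them, time stands still between calls to the robot, and variables do not carry over. Pictures are saved under pics/ and viewed, at most 10 in all, crops included, and the job is handed in when it is done.

Besides the shell and the picture viewer there is one more tool, called after "Call:" as name([rows], argument=value, ...), one row to a line, values as JSON. move_arm: Moves the arm, as the interface text tells. Its arguments: {"type":"object","properties":{"commands":{"type":"array"}},"required":["commands"]}

```bash
mkdir -p pics; cat > h.py <<'E'
import numpy as np, cv2
from cell import state, read_camera, camera_info, env
def ray(name,uv):
    c=camera_info(name);K=np.array(c["K"]);T=np.array(c["cam_to_world"])
    uv=np.atleast_2d(np.array(uv,float))
    d=np.c_[(uv[:,0]-K[0,2])/K[0,0],(uv[:,1]-K[1,2])/K[1,1]]
    u=d.copy()
    for _ in range(20): u=d/(1+c["k1"]*(u**2).sum(1,keepdims=True))
    return T[:3,3],np.c_[u,np.ones(len(u))]@T[:3,:3].T
def plane(name,uv,z):
    o,d=ray(name,uv); return o+d*((z-o[2])/d[:,2])[:,None]
E
python3 - <<'E'
from h import *
for n in("top","scene"):
    cv2.imwrite(f"pics/{n}0.png",read_camera(n)); print(camera_info(n)["cam_to_world"],camera_info(n)["k1"])
print(state())
E
```

```text
[[-4.45958560e-03 -9.81981272e-01  1.88925629e-01  2.76448945e+02]
 [-9.99980444e-01  3.55086183e-03 -5.14815583e-03  1.10160332e+02]
 [ 4.38454381e-03 -1.88944893e-01 -9.81977904e-01  1.28417951e+03]
 [ 0.00000000e+00  0.00000000e+00  0.00000000e+00  1.00000000e+00]] -0.12376276831155854
[[-8.36585978e-01 -4.17190372e-01  3.55071958e-01  2.17668479e+02]
 [-5.47670963e-01  6.20998202e-01 -5.60729658e-01  6.04689502e+02]
 [ 1.34319672e-02 -6.63561171e-01 -7.48001441e-01  7.20285413e+02]
 [ 0.00000000e+00  0.00000000e+00  0.00000000e+00  1.00000000e+00]] -0.06682218949579444
{'t': 0.1, 'joints': array([-1.33060562e+00,  4.91497786e-01,  1.55937644e+00,  2.23513366e-05,
        1.09171380e+00, -1.05588277e-01]), 'qvel': array([-0.00116966, -0.00212881, -0.00114508, -0.00136387,  0.00245374,
       -0.00030298]), 'tau': array([ 3.61442857e-03, -6.13620687e+01, -2.58607203e+01,  6.93562254e-02,
        4.70189843e-02, -5.14985038e-05]), 'eef_pos': array([ 211.81369996, -587.78825357,  214.12527215]), 'tcp_rot': array([-3.14060492e+00, -1.24618378e-04,  3.45768611e-01]), 'ft_force': array([0.54111597, 0.56013879, 0.29604239]), 'moment': array([ 0.00733569,  0.01654558, -0.00372343]), 'grip_force': 0.0, 'opening': 0.9995161974621349}
```

View pics/top0.png

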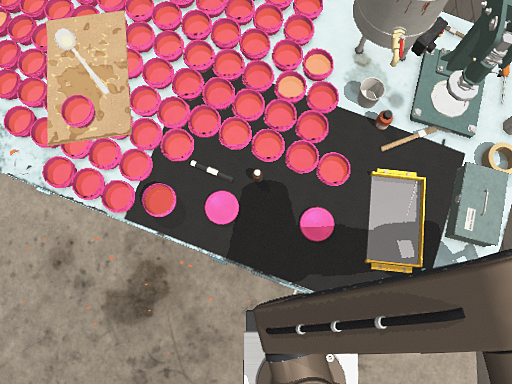

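View pics/scene0.png

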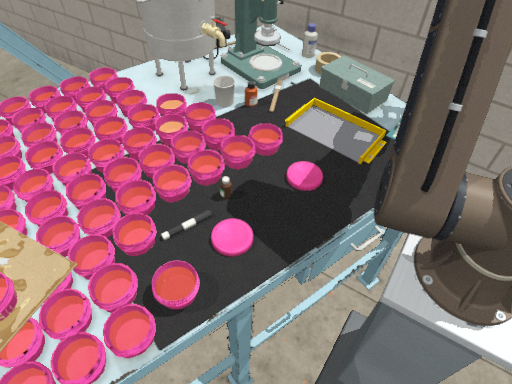

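The top view shows the lids at about (222,208) and (317,224), the bottle at (258,175), the marker from (192,162) to (230,178), and the tub at (159,200). The bay spans about (370–425, 170–268) and opens to the left.

```bash
python3 - <<'E'
from h import *
im=cv2.imread("pics/top0.png");hsv=cv2.cvtColor(im,cv2.COLOR_BGR2HSV)
for c in((222,208),(317,224),(159,200)): print(c,hsv[c[1],c[0]],hsv[c[1]+8,c[0]])
m=cv2.inRange(hsv,(145,90,60),(172,255,255)); m[:180]=0
for c in cv2.findContours(m,0,2)[0]:
    if cv2.contourArea(c)>300:
        (x,y),(w,h),a=cv2.fitEllipse(c);print("pink",x,y,w,h,plane("top",(x,y),18).round(),plane("top",(x+w/2,y),20).round())
m=cv2.inRange(hsv,(20,120,100),(35,255,255)); m[:,:355]=0;m[:160]=0;m[:,432:]=0
m=cv2.morphologyEx(m,cv2.MORPH_OPEN,np.ones((2,2)))
c=max(cv2.findContours(m,0,2)[0],key=cv2.contourArea)
p=cv2.approxPolyDP(c,3,True)[:,0];print(np.c_[p,plane("top",p,32).round()])
g=cv2.inRange(hsv,(0,0,80),(180,60,200)); g[:,:367]=0;g[:,424:]=0;g[:172]=0;g[268:]=0
c=max(cv2.findContours(g,0,2)[0],key=cv2.contourArea)
p=cv2.approxPolyDP(c,3,True)[:,0];print("floor",np.c_[p,plane("top",p,6).round()])
print(plane("top",[(258,173)],68),plane("top",[(192,162),(230,179)],14))
cv2.imwrite("pics/crop.png",cv2.resize(im[140:300,180:440],None,fx=3,fy=3,interpolation=cv2.INTER_CUBIC))
E
```

```text
(222, 208) [164 142 246] [165 151 245]
(317, 224) [164 145 244] [170 166 200]
(159, 200) [  1 158 228] [  2 164 227]
pink 316.5278015136719 223.72409057617188 33.99243927001953 34.380043029785156 [[451. -52.  18.]] [[ 451. -100.   20.]]
pink 221.2952423095703 207.02178955078125 33.47821044921875 34.06478500366211 [[501. 221.  18.]] [[500. 173.  20.]]
pink 158.6602783203125 199.52650451660156 33.41438293457031 34.48390197753906 [[524. 404.  18.]] [[523. 354.  20.]]
pink 102.15194702148438 191.7252655029297 27.668407440185547 97.61280059814453 [[548. 573.  18.]] [[547. 531.  20.]]
[[ 422.  219.  461. -356.   32.]
 [ 419.  265.  330. -339.   32.]
 [ 366.  261.  343. -187.   32.]
 [ 372.  269.  321. -203.   32.]
 [ 379.  270.  318. -223.   32.]
 [ 382.  265.  331. -232.   32.]
 [ 382.  270.  317. -231.   32.]
 [ 402.  272.  311. -288.   32.]
 [ 405.  267.  325. -298.   32.]
 [ 404.  273.  308. -294.   32.]
 [ 412.  273.  308. -317.   32.]
 [ 413.  267.  324. -321.   32.]
 [ 423.  267.  324. -350.   32.]]
floor [[ 371.  176.  595. -219.    6.]
 [ 367.  258.  353. -196.    6.]
 [ 417.  263.  337. -342.    6.]
 [ 420.  181.  580. -368.    6.]]
[[588.51347341 115.19468888  68.        ]] [[636.7243856  309.92111889  14.        ]
 [584.63708784 197.17592833  14.        ]]
```

View pics/crop.png

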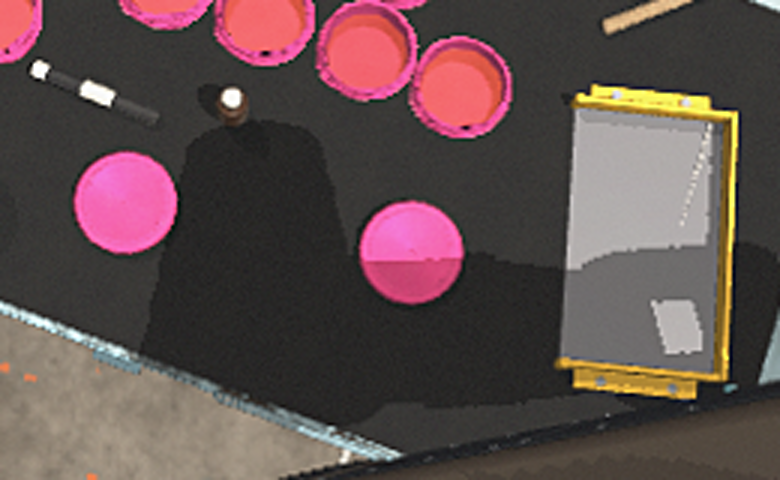

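The bay origin is about (471,-207), yawed so that it opens to +y with a slight slant. I push the near lid (451,-52) first, to about (404,-276), using half-open fingers as a two-point cradle. First I move over behind it.

Call:
move_arm([
  [[2.8,2.65,0],[0,0,6.5],0.5],
  [[2.8,2.65,0],[0,0,6.5],0.5],
  [[2.8,2.65,0],[0,0,6.5],0.5],
  [[2.8,2.65,0],[0,0,6.5],0.5],
  [[2.8,2.65,0],[0,0,6.5],0.5],
  [[2.8,2.65,0],[0,0,6.5],0.5],
  [[2.8,2.65,0],[0,0,6.5],0.5],
  [[2.8,2.65,0],[0,0,6.5],0.5],
  [[2.8,2.65,0],[0,0,6.5],0.5],
])

```text
t: 1.0
eef_pos: [464.8, -348.2, 214.4]
tcp_rot: [-3.141, -0.0, 1.371]
ft_force: [0.4, -0.3, -0.4]
opening: 0.498
grip_force: 0.0
```

Call:
move_arm([
  [[0,3.7,0],[0,0,0],0.5],
  [[0,3.7,0],[0,0,0],0.5],
  [[0,3.7,0],[0,0,0],0.5],
  [[0,3.7,0],[0,0,0],0.5],
  [[0,3.7,0],[0,0,0],0.5],
  [[0,3.7,0],[0,0,0],0.5],
  [[0,3.7,0],[0,0,0],0.5],
  [[0,3.7,0],[0,0,0],0.5],
  [[0,3.7,0],[0,0,0],0.5],
  [[0,3.7,0],[0,0,0],0.5],
])

```text
t: 2.0
eef_pos: [463.5, 22.0, 214.6]
tcp_rot: [-3.141, 0.0, 1.367]
ft_force: [0.5, -0.1, 0.1]
opening: 0.504
grip_force: 0.0
```

```bash
python3 - <<'E'
from h import *
s=state();print(s["t"],s["eef_pos"],s["tcp_rot"],s["opening"])
im=read_camera("top");cv2.imwrite("pics/t1.png",cv2.resize(im[100:300,140:440],None,fx=2.6,fy=2.6))
T=np.linalg.inv
p=np.array([(372.3,173.3),(366.7,261),(425.7,177.3),(423,266.7)]);print(plane("top",p,32).round())
E
```

```text
2.0 [463.51746211  21.96612672 214.56385431] [-3.14141785e+00  5.15127014e-05  1.36672841e+00] 0.5037213560347988
[[ 596. -217.   32.]
 [ 343. -189.   32.]
 [ 585. -376.   32.]
 [ 325. -350.   32.]]
```

View pics/t1.png

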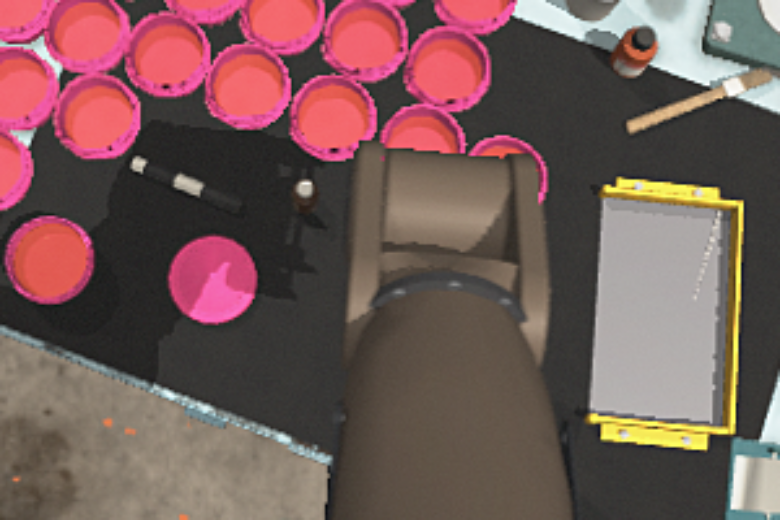

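The arm covers the near lid. The far lid is at crop (213,280), unchanged, and the bay corners confirm an origin of about (471,-208). Now I descend and push.

Call:
move_arm([
  [[0,0,-4],[0,0,0],0.5],
  [[0,0,-4],[0,0,0],0.5],
  [[0,0,-4],[0,0,0],0.5],
  [[0,0,-4],[0,0,0],0.5],
  [[0,0,-2.5],[0,0,0],0.5],
  [[0,0,-1.5],[0,0,0],0.5],
  [[0,0,0],[0,0,0],0.5],
])

```text
t: 2.75
eef_pos: [462.9, 20.5, 12.9]
tcp_rot: [-3.138, 0.0, 1.367]
ft_force: [-0.3, 0.6, 0.5]
opening: 0.494
grip_force: 0.0
```

Call:
move_arm([
  [[-0.1,-0.5,0],[0,0,0],0.5],
  [[-0.2,-0.8,0],[0,0,0],0.5],
  [[-0.2,-0.8,0],[0,0,0],0.5],
  [[-0.2,-1,0],[0,0,0],0.5],
  [[-0.2,-1,0],[0,0,0],0.5],
  [[-0.2,-1,0],[0,0,0],0.5],
  [[-0.2,-1,0],[0,0,0],0.5],
  [[-0.2,-1,0],[0,0,0],0.5],
  [[-0.2,-1,0],[0,0,0],0.5],
  [[-0.2,-1,0],[0,0,0],0.5],
])

```text
t: 3.75
eef_pos: [444.6, -71.4, 14.6]
tcp_rot: [-3.142, 0.0, 1.367]
ft_force: [-0.0, 0.8, 0.9]
opening: 0.5
grip_force: 0.5
```

```bash
python3 - <<'E'
from h import *
s=state();print(s["t"],s["eef_pos"],s["ft_force"])
im=read_camera("scene");cv2.imwrite("pics/s2.png",im)
E
```

```text
3.75 [444.64173902 -71.37194735  14.63876139] [-0.03916124  0.83875736  0.85857394]
```

View pics/s2.png

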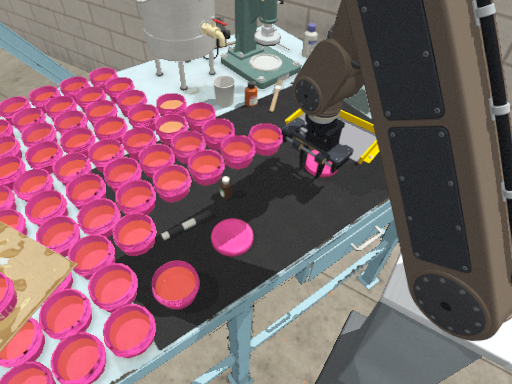

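The lid sits against the fingers at about (318,162) and moves with them. I keep pushing it into the bay.

Call:
move_arm([
  [[-0.2,-1,0],[0,0,0],0.5],
  [[-0.2,-1,0],[0,0,0],0.5],
  [[-0.2,-1,0],[0,0,0],0.5],
  [[-0.2,-1,0],[0,0,0],0.5],
  [[-0.2,-1,0],[0,0,0],0.5],
  [[-0.2,-1,0],[0,0,0],0.5],
  [[-0.2,-1,0],[0,0,0],0.5],
  [[-0.2,-1,0],[0,0,0],0.5],
  [[-0.2,-1,0],[0,0,0],0.5],
  [[-0.2,-1,0],[0,0,0],0.5],
])

```text
t: 4.8
eef_pos: [424.7, -171.4, 14.7]
tcp_rot: [3.142, 0.0, 1.367]
ft_force: [0.4, -0.4, -0.5]
opening: 0.501
grip_force: 0.1
```

Call:
move_arm([
  [[-0.2,-1,0],[0,0,0],0.5],
  [[-0.2,-1,0],[0,0,0],0.5],
  [[-0.2,-1,0],[0,0,0],0.5],
  [[-0.2,-1,0],[0,0,0],0.5],
  [[-0.1,-0.8,0],[0,0,0],0.5],
  [[-0.1,-0.5,0],[0,0,0],0.5],
  [[0,-0.2,0],[0,0,0],0.5],
  [[0,0,0],[0,0,0],0.5],
])

```text
t: 5.6
eef_pos: [414.8, -225.6, 14.6]
tcp_rot: [3.142, -0.0, 1.367]
ft_force: [0.1, 0.3, 0.2]
opening: 0.499
grip_force: 0.0
```

Call:
move_arm([
  [[0.1,0.5,0],[0,0,0],0.5],
  [[0.2,1,0],[0,0,0],0.5],
  [[0.4,2,0],[0,0,0],0.5],
  [[0,0,3],[0,0,0],0.5],
  [[0,0,4],[0,0,0],0.5],
  [[0,0,4],[0,0,0],0.5],
  [[0,2,3],[0,0,0],0.5],
  [[0,4,0],[0,0,0],0.5],
  [[0,4,0],[0,0,0],0.5],
  [[0,4,0],[0,0,0],0.5],
])

```text
t: 6.6
eef_pos: [421.4, -48.3, 154.9]
tcp_rot: [3.141, -0.0, 1.367]
ft_force: [0.5, 0.2, -0.0]
opening: 0.498
grip_force: 0.0
```

Call:
move_arm([
  [[0.84,3.44,0],[0,0,0.9],0.5],
  [[0.84,3.44,0],[0,0,0.9],0.5],
  [[0.84,3.44,0],[0,0,0.9],0.5],
  [[0.84,3.44,0],[0,0,0.9],0.5],
  [[0.84,3.44,0],[0,0,0.9],0.5],
  [[0.84,3.44,0],[0,0,0.9],0.5],
  [[0.84,3.44,0],[0,0,0.9],0.5],
  [[0.84,3.44,0],[0,0,0.9],0.5],
  [[0.84,3.44,0],[0,0,0.9],0.5],
  [[0.84,3.44,0],[0,0,0.9],0.5],
])

```text
t: 7.6
eef_pos: [504.9, 295.9, 154.5]
tcp_rot: [-3.141, 0.0, 1.526]
ft_force: [0.2, -0.0, 0.9]
opening: 0.5
grip_force: 0.0
```

```bash
cat >> h.py <<'E'
def bay(P):
    x=np.array([-.105,-.9945]);d=np.asarray(P)[:2]-[471,-208];return np.array([d@x,d@[.9945,-.105]]).round(1)
def lids(name="top"):
    im=read_camera(name);hsv=cv2.cvtColor(im,cv2.COLOR_BGR2HSV)
    m=cv2.inRange(hsv,(145,90,60),(172,255,255)); m[:165]=0;m[:,:180]=0
    for c in cv2.findContours(m,0,2)[0]:
        if cv2.contourArea(c)>200:
            (x,y),(w,h),a=cv2.fitEllipse(c);P=plane(name,(x,y),18)[0];print([round(v) for v in (x,y,w,h)],P.round(),bay(P))
    return im
E
python3 - <<'E'
from h import *
s=state();print(s["t"],s["eef_pos"],s["tcp_rot"])
im=lids();cv2.imwrite("pics/t3.png",cv2.resize(im[100:300,140:440],None,fx=2.6,fy=2.6))
E
```

```text
7.6 [504.9361144  295.891613   154.49714649] [-3.14121911e+00  2.42643383e-04  1.52563607e+00]
[395, 239, 33, 34] [ 405. -277.   18.] [ 75.2 -58.5]
[226, 205, 23, 35] [506. 209.  18.] [-418.2   -8.6]
[323, 174, 19, 71] [598. -75.  18.] [-145.4  112.4]
```

View pics/t3.png

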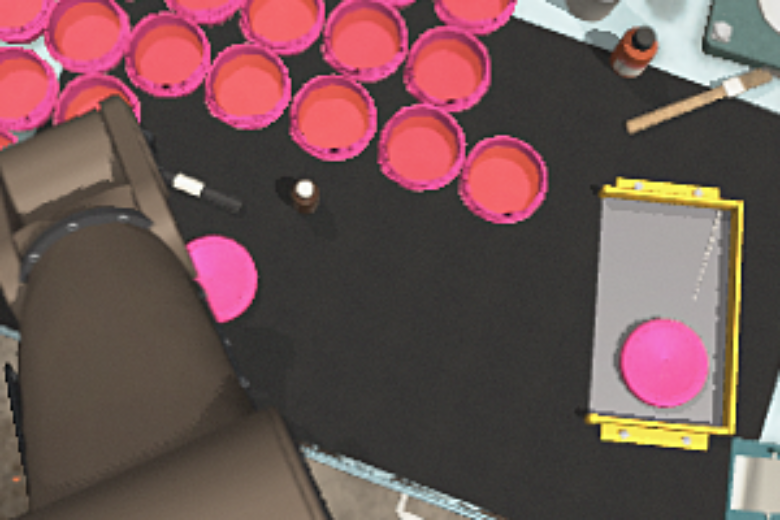

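The near lid lies in the bay at (75,-58.5) mm in the bay frame, and the far lid is untouched at crop (220,278). I lower behind the far lid and push it along.

Call:
move_arm([
  [[0,0,-4],[0,0,0],0.5],
  [[0,0,-4],[0,0,0],0.5],
  [[0,0,-3.5],[0,0,0],0.5],
  [[0,0,-2],[0,0,0],0.5],
  [[0,0,-0.5],[0,0,0],0.5],
  [[0,0,0],[0,0,0],0.5],
  [[0,-0.5,0],[0,0,0],0.5],
  [[0,-0.8,0],[0,0,0],0.5],
  [[-0.1,-0.8,0],[0,0,0],0.5],
  [[0,-0.8,0],[0,0,0],0.5],
])

```text
t: 8.65
eef_pos: [504.9, 263.7, 15.4]
tcp_rot: [3.141, -0.0, 1.524]
ft_force: [-0.5, 0.7, 0.5]
opening: 0.501
grip_force: 0.2
```

Call:
move_arm([
  [[-0.1,-1,0],[0,0,0],0.5],
  [[0,-1.2,0],[0,0,0],0.5],
  [[-0.1,-1.2,0],[0,0,0],0.5],
  [[-0.1,-1.2,0],[0,0,0],0.5],
  [[0,-1.2,0],[0,0,0],0.5],
  [[-0.1,-1.2,0],[0,0,0],0.5],
  [[-0.1,-1.2,0],[0,0,0],0.5],
  [[0,-1.2,0],[0,0,0],0.5],
  [[-0.1,-1.2,0],[0,0,0],0.5],
  [[-0.1,-1.2,0],[0,0,0],0.5],
])

```text
t: 9.65
eef_pos: [497.8, 145.5, 14.6]
tcp_rot: [3.142, 0.0, 1.524]
ft_force: [0.2, 1.5, 0.9]
opening: 0.5
grip_force: 0.6
```

Call:
move_arm([
  [[-0.1,-1.2,0],[0,0,0],0.5],
  [[0,-1.2,0],[0,0,0],0.5],
  [[-0.1,-1.2,0],[0,0,0],0.5],
  [[-0.1,-1.2,0],[0,0,0],0.5],
  [[0,-1.2,0],[0,0,0],0.5],
  [[-0.1,-1.2,0],[0,0,0],0.5],
  [[-0.1,-1.2,0],[0,0,0],0.5],
  [[0,-1.2,0],[0,0,0],0.5],
  [[-0.1,-1.2,0],[0,0,0],0.5],
  [[-0.1,-1.2,0],[0,0,0],0.5],
])

```text
t: 10.65
eef_pos: [490.8, 25.5, 14.7]
tcp_rot: [3.141, 0.0, 1.524]
ft_force: [0.5, 1.3, 0.2]
opening: 0.501
grip_force: 0.6
```

```bash
python3 - <<'E'
from h import *
s=state();print(s["t"],s["eef_pos"],s["tcp_rot"],s["ft_force"])
cv2.imwrite("pics/s4.png",read_camera("scene"))
E
```

```text
10.65 [490.79938527  25.47805674  14.66177419] [3.14145208e+00 9.05628820e-06 1.52387626e+00] [0.53452187 1.28919072 0.22037189]
```

View pics/s4.png

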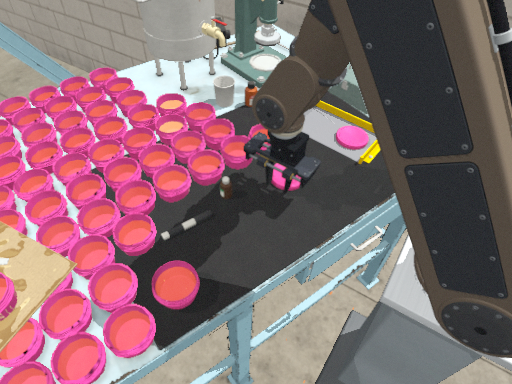

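The lid is in the cradle at about (287,180), and the bottle and marker are unmoved. I now arc gently towards the free part of the bay.

Call:
move_arm([
  [[-0.1,-1.2,0],[0,0,0],0.5],
  [[-0.1,-1.2,0],[0,0,0],0.5],
  [[0,-1.2,0],[0,0,0],0.5],
  [[-0.17,-1,0],[0,0,1.5],0.5],
  [[-0.15,-1,0],[0,0,1.5],0.5],
  [[-0.12,-1,0],[0,0,1.5],0.5],
  [[-0.1,-1,0],[0,0,1.5],0.5],
  [[-0.07,-1,0],[0,0,1.5],0.5],
  [[-0.04,-1,0],[0,0,1.5],0.5],
  [[-0.02,-1,0],[0,0,1.5],0.5],
])

```text
t: 11.7
eef_pos: [482.0, -80.5, 14.6]
tcp_rot: [-3.142, -0.0, 1.708]
ft_force: [0.1, 0.4, 0.4]
opening: 0.501
grip_force: 0.1
```

Call:
move_arm([
  [[0.01,-1,0],[0,0,1.5],0.5],
  [[0.03,-1,0],[0,0,1.5],0.5],
  [[0.06,-1,0],[0,0,1.5],0.5],
  [[0.08,-1,0],[0,0,1.5],0.5],
  [[0.11,-1,0],[0,0,1.5],0.5],
])

```text
t: 12.2
eef_pos: [484.9, -130.5, 14.6]
tcp_rot: [-3.142, -0.0, 1.839]
ft_force: [1.0, 1.2, 0.6]
opening: 0.498
grip_force: 0.1
```

```bash
python3 - <<'E'
from h import *
s=state();print(s["t"],s["eef_pos"],s["tcp_rot"],s["ft_force"])
cv2.imwrite("pics/s5.png",cv2.resize(read_camera("scene")[60:260,200:450],None,fx=3,fy=3))
y=s["tcp_rot"][2]-np.pi/2;print("lid est",s["eef_pos"][:2]+52*np.array([np.sin(y),-np.cos(y)]))
E
```

```text
12.2 [ 484.88791742 -130.48880016   14.62208659] [-3.14154097e+00 -1.02014975e-04  1.83903313e+00] [0.99373527 1.22644289 0.57720902]
lid est [ 498.66956613 -180.62926445]
```

View pics/s5.png

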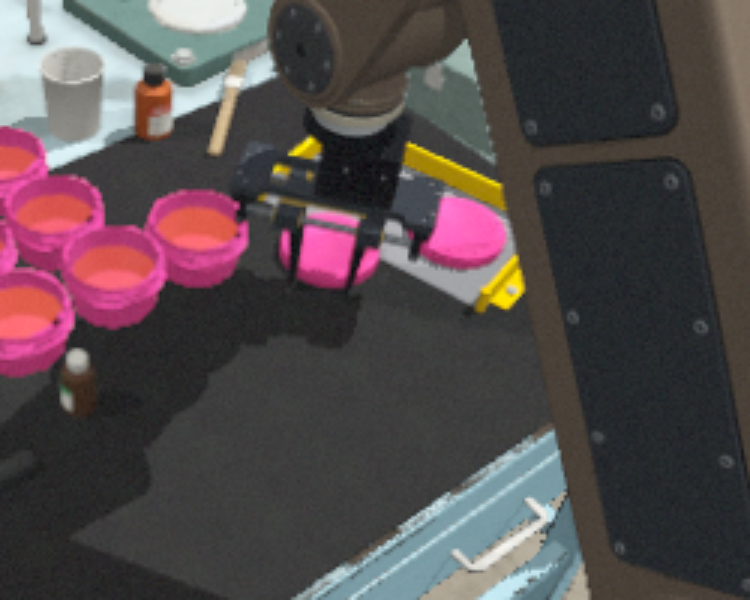

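The lid is still cradled at crop (328,248), heading for the upper half of the bay with the other lid clear of it. I finish the push.

Call:
move_arm([
  [[0.25,-1,0],[0,0,0],0.5],
  [[0.25,-1,0],[0,0,0],0.5],
  [[0.25,-1,0],[0,0,0],0.5],
  [[0.25,-1,0],[0,0,0],0.5],
  [[0.25,-1,0],[0,0,0],0.5],
  [[0.25,-1,0],[0,0,0],0.5],
  [[0.25,-1,0],[0,0,0],0.5],
  [[0.25,-1,0],[0,0,0],0.5],
  [[0.25,-1,0],[0,0,0],0.5],
  [[0.2,-0.8,0],[0,0,0],0.5],
])

```text
t: 13.25
eef_pos: [509.8, -228.5, 14.6]
tcp_rot: [3.141, 0.0, 1.838]
ft_force: [1.0, 0.6, 0.3]
opening: 0.503
grip_force: 0.1
```

Call:
move_arm([
  [[0.1,-0.5,0],[0,0,0],0.5],
  [[0.05,-0.2,0],[0,0,0],0.5],
  [[0,0,0],[0,0,0],0.5],
  [[-0.1,0.5,0],[0,0,0],0.5],
  [[-0.25,1,0],[0,0,0],0.5],
  [[-0.5,2,0],[0,0,0],0.5],
  [[0,0,3],[0,0,0],0.5],
  [[0,0,4],[0,0,0],0.5],
  [[0,0,4],[0,0,0],0.5],
  [[0,3,3],[0,0,0],0.5],
])

```text
t: 14.25
eef_pos: [502.8, -170.2, 156.9]
tcp_rot: [3.14, 0.002, 1.836]
ft_force: [0.4, 0.5, 0.6]
opening: 0.499
grip_force: 0.0
```

Call:
move_arm([
  [[0,4,0],[0,0,0],0.5],
  [[0,4,0],[0,0,0],0.5],
  [[0,4,0],[0,0,0],0.5],
  [[0,4,0],[0,0,0],0.5],
  [[0,4,0],[0,0,0],0.5],
  [[0,4,0],[0,0,0],0.5],
  [[0,0,0],[0,0,0],0.5],
])

```text
t: 14.95
eef_pos: [501.4, 74.7, 154.6]
tcp_rot: [-3.141, -0.001, 1.843]
ft_force: [-0.4, -1.1, -0.0]
opening: 0.498
grip_force: 0.0
```

```bash
python3 - <<'E'
from h import *
s=state();print(s["t"],s["eef_pos"],s["ft_force"])
im=lids();cv2.imwrite("pics/t6.png",cv2.resize(im[100:300,140:440],None,fx=2.6,fy=2.6))
E
```

```text
14.95 [501.35019275  74.74989583 154.63545085] [-0.39882665 -1.1212321  -0.00441369]
[395, 239, 33, 34] [ 405. -277.   18.] [ 75.5 -58.2]
[395, 198, 32, 33] [ 527. -285.   18.] [70.5 63.5]
```

View pics/t6.png

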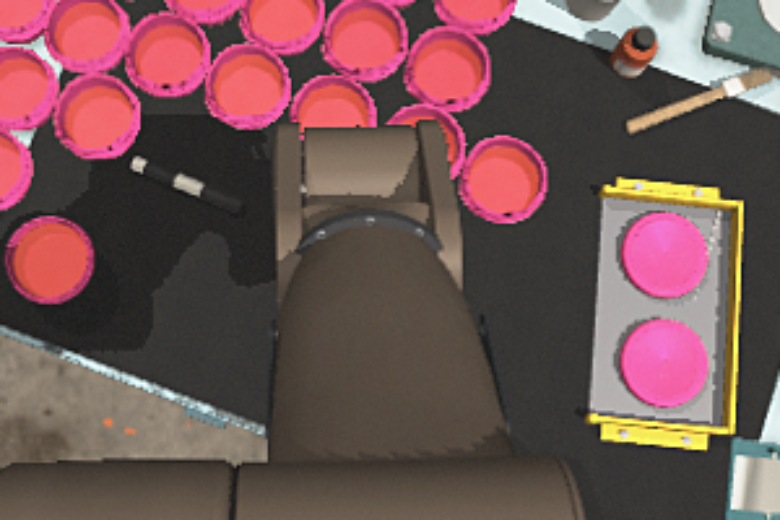

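Both lids lie flat inside the bay at crop (665,255) and (665,362), at bay (70,63) and (75,-58) mm. The robot touches nothing, so I hand the job in.

```bash
python3 -c "
from cell import env
print(env.job_done())"
```

```text
the job is handed in; nothing more can be done
None
```

Both lids were swept flat and side by side into the bay, well inside its limits in the last picture; the tub and marker had not visibly moved, the bottle (hidden by the arm in that picture) was in place when last seen, and the job was handed in at about 15 s, with no verdict returned.

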